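Heft the sinker tins and hold up the heaviest

TASK

Find which of the three identical sinker tins on the upturned stool holds the most lead: heft the one on the robot's left, then the middle one, then the right one, each lifted straight up some 4 cm for a second and, unless it is kept, set gently back upright where it stood. Finish while holding the heaviest tin up in the gripper, upright and still, its bottom clearly higher than the tips of the stool's legs. Do not shift or tip the other things on the stool.

Things in the scene. Friction and masses are not known exactly. Their poses are not given: they have to be found in the camera images.
- stool: Upturned wooden stool, fixed. Seat 380 (x) by 460 (y) mm; origin at its centre on the deck, upper face 35 mm up. x points away from the robot, y to the robot's left along the row of tins; yaw within 0.3 rad. Legs 34 mm thick stand up at x +-160, y +-200 (14 mm high rungs between), tips 145 mm above the deck. Along x each tin has 35 mm free on either side; along y tins are some 60 mm apart.
- spot_left (a point): Point on the seat's upper face in the middle of the left (+y) tin place, at (0, 120, 35) mm in the stool's frame; the tin stands within 20 mm of it along x and 8 mm along y.
- spot_middle (a point): The same for the middle tin place, at (0, 0, 35) mm in the stool's frame.
- spot_right (a point): The same for the right (-y) tin place, at (0, -120, 35) mm in the stool's frame.
- leg_tips (a point): Point over the stool's centre at the height of the tips of its legs, 145 mm above the deck.
- tin_a: One of three outwardly identical closed aluminium sinker tins: plain upright cylinder, 60 mm diameter, 58 mm tall, origin at the centre of the underside, z up, standing on the seat. Which tin stands where is random. They differ only in the lead inside: 0.24 to 0.81 kg each, the heaviest at least 0.15 kg over the others. Stands a firm grip (50 N).
- tin_b: One of three outwardly identical closed aluminium sinker tins: plain upright cylinder, 60 mm diameter, 58 mm tall, origin at the centre of the underside, z up, standing on the seat. Which tin stands where is random. They differ only in the lead inside: 0.24 to 0.81 kg each, the heaviest at least 0.15 kg over the others. Stands a firm grip (50 N).
- tin_c: One of three outwardly identical closed aluminium sinker tins: plain upright cylinder, 60 mm diameter, 58 mm tall, origin at the centre of the underside, z up, standing on the seat. Which tin stands where is random. They differ only in the lead inside: 0.24 to 0.81 kg each, the heaviest at least 0.15 kg over the others. Stands a firm grip (50 N).
- lantern: Bystander: grey aluminium lantern with a toggle switch, 62 mm diameter, 108 mm tall (wire handle to 124 mm), loose, 0.32 kg, origin under its centre; on the robot's side of the tins.
- spool_a: Bystander: empty white plastic spool standing on end, 56 mm diameter, 50 mm tall, loose and light (40 g), origin under its centre; on the robot's side of the tins.
- spool_b: Bystander: spool like spool_a, beyond the tins.
- jig: Bystander: lime green hard silicone jig body, 71 mm long (along its x), 13 mm wide, 16 mm tall, loose (30 g), lying between the middle and right tins roughly along the stool's x; origin under it near its centre.
- scale_hook: Bystander: stainless steel scale hook of 6 mm rod lying flat, 72 mm long (along its x), 43 mm wide, loose (40 g), beyond the middle tin; origin under it near the middle of its length.
- bead_jar: Bystander: round glass bead jar with a cork stopper, 66 mm diameter, 64 mm tall, loose, 0.22 kg, origin under its centre; beyond the tins.
There are look-alikes about, which are no part of the job. Leave any purple or yellow look-alike of the tin_c alone.

How it is judged:
On the way, in this order (a step that is already met when the one before it is completed fails the run):
1. the tin on the left place is held by the fingers at least 20 mm above the seat, over its place (within 55 mm) (((horizontal distance between tin_a and spot_left below 0.055 m and z of tin_a in the frame of stool above 0.055 m and contact force between tin_a and the fingers above 1 N and contact force between tin_a and stool below 0.1 N) or (horizontal distance between tin_b and spot_left below 0.055 m and z of tin_b in the frame of stool above 0.055 m and contact force between tin_b and the fingers above 1 N and contact force between tin_b and stool below 0.1 N) or (horizontal distance between tin_c and spot_left below 0.055 m and z of tin_c in the frame of stool above 0.055 m and contact force between tin_c and the fingers above 1 N and contact force between tin_c and stool below 0.1 N))), for 0.3 s.
2. the tin on the middle place is held by the fingers at least 20 mm above the seat, over its place (within 55 mm) (((horizontal distance between tin_a and spot_middle below 0.055 m and z of tin_a in the frame of stool above 0.055 m and contact force between tin_a and the fingers above 1 N and contact force between tin_a and stool below 0.1 N) or (horizontal distance between tin_b and spot_middle below 0.055 m and z of tin_b in the frame of stool above 0.055 m and contact force between tin_b and the fingers above 1 N and contact force between tin_b and stool below 0.1 N) or (horizontal distance between tin_c and spot_middle below 0.055 m and z of tin_c in the frame of stool above 0.055 m and contact force between tin_c and the fingers above 1 N and contact force between tin_c and stool below 0.1 N))), for 0.3 s.
3. the tin on the right place is held by the fingers at least 20 mm above the seat, over its place (within 55 mm) (((horizontal distance between tin_a and spot_right below 0.055 m and z of tin_a in the frame of stool above 0.055 m and contact force between tin_a and the fingers above 1 N and contact force between tin_a and stool below 0.1 N) or (horizontal distance between tin_b and spot_right below 0.055 m and z of tin_b in the frame of stool above 0.055 m and contact force between tin_b and the fingers above 1 N and contact force between tin_b and stool below 0.1 N) or (horizontal distance between tin_c and spot_right below 0.055 m and z of tin_c in the frame of stool above 0.055 m and contact force between tin_c and the fingers above 1 N and contact force between tin_c and stool below 0.1 N))), for 0.3 s.
At the end, for the whole second after the job is handed in: Heaviest tin gripped, still, within 0.35 rad of upright, underside over 147 mm above the deck (leg tips 145 mm), touching nothing but the fingers; the other two (each under 0.54 kg) released, upright on the stool within 40 mm of their start; bystanders within 30 mm of theirs (((height (world z) of tin_a above 0.147 m and contact force between tin_a and the fingers above 1 N and angle between tin_a's own z axis and vertical below 0.35 rad and linear speed of tin_a below 0.05 m/s and contact force between tin_a and stool below 0.1 N and contact force between tin_a and lantern below 0.1 N and contact force between tin_a and spool_a below 0.1 N and contact force between tin_a and spool_b below 0.1 N and contact force between tin_a and jig below 0.1 N and contact force between tin_a and scale_hook below 0.1 N and contact force between tin_a and bead_jar below 0.1 N and contact force between tin_a and tin_b below 0.1 N and contact force between tin_a and tin_c below 0.1 N and distance of each of tin_b, tin_c from where it was at the start of the episode below 0.04 m and angle between each of tin_b, tin_c's own z axis and vertical below 0.1 rad and contact force between each of tin_b, tin_c and the fingers below 0.1 N and contact force between tin_b and stool between 0.5 and 5.3 N and contact force between tin_c and stool between 0.5 and 5.3 N) or (height (world z) of tin_b above 0.147 m and contact force between tin_b and the fingers above 1 N and angle between tin_b's own z axis and vertical below 0.35 rad and linear speed of tin_b below 0.05 m/s and contact force between tin_b and stool below 0.1 N and contact force between tin_b and lantern below 0.1 N and contact force between tin_b and spool_a below 0.1 N and contact force between tin_b and spool_b below 0.1 N and contact force between tin_b and jig below 0.1 N and contact force between tin_b and scale_hook below 0.1 N and contact force between tin_b and bead_jar below 0.1 N and contact force between tin_b and tin_a below 0.1 N and contact force between tin_b and tin_c below 0.1 N and distance of each of tin_a, tin_c from where it was at the start of the episode below 0.04 m and angle between each of tin_a, tin_c's own z axis and vertical below 0.1 rad and contact force between each of tin_a, tin_c and the fingers below 0.1 N and contact force between tin_a and stool between 0.5 and 5.3 N and contact force between tin_c and stool between 0.5 and 5.3 N) or (height (world z) of tin_c above 0.147 m and contact force between tin_c and the fingers above 1 N and angle between tin_c's own z axis and vertical below 0.35 rad and linear speed of tin_c below 0.05 m/s and contact force between tin_c and stool below 0.1 N and contact force between tin_c and lantern below 0.1 N and contact force between tin_c and spool_a below 0.1 N and contact force between tin_c and spool_b below 0.1 N and contact force between tin_c and jig below 0.1 N and contact force between tin_c and scale_hook below 0.1 N and contact force between tin_c and bead_jar below 0.1 N and contact force between tin_c and tin_a below 0.1 N and contact force between tin_c and tin_b below 0.1 N and distance of each of tin_a, tin_b from where it was at the start of the episode below 0.04 m and angle between each of tin_a, tin_b's own z axis and vertical below 0.1 rad and contact force between each of tin_a, tin_b and the fingers below 0.1 N and contact force between tin_a and stool between 0.5 and 5.3 N and contact force between tin_b and stool between 0.5 and 5.3 N)) and distance of each of lantern, spool_a, spool_b, jig, scale_hook, bead_jar from where it was at the start of the episode below 0.03 m); the arm keeps its last pose, push and grip.
It fails at once if a tin is tipped by more than 0.6 rad (angle between any of tin_a, tin_b, tin_c's own z axis and vertical above 0.6 rad).
It fails at once if a tin is dropped or slammed on the stool (over 100 N) (contact force between any of tin_a, tin_b, tin_c and stool above 100 N).
It fails at once if a bystander is shifted by more than 30 mm (distance of any of lantern, spool_a, spool_b, jig, scale_hook, bead_jar from where it was at the start of the episode above 0.03 m).
It fails at once if a standing bystander is tipped by more than 0.4 rad (angle between any of lantern, spool_a, spool_b, bead_jar's own z axis and vertical above 0.4 rad).
It also fails if it takes over 61 s, if anything falls off the work surface, if the arm or the gripper's body presses on something with over 40 N, if the wrist force passes 120 N, or if a joint passes its speed limit or range.

ROBOT

A 6-joint arm with a two-finger parallel gripper is mounted at the origin on the work surface. World frame = base frame: x ahead of the robot, y to its left, z up, the work surface at z = 0. Lengths are in m, angles in rad, forces in N, time in s.
With the tool pointing down it reaches from about 0.275 to 0.875 m from the base axis. Payload 12.5 kg.
Tool frame: the origin (TCP) lies between the finger pads; the fingertips stand 19 mm ahead of it and the grasp point (between the pads) is the TCP; z points along the fingers, y is the line along which they close (so a half turn about z gives the same grasp; the last joint's range is limited). The gripper opens to 85 mm and grips with 20 to 120 N. Pads are 22 mm wide; open, the fingers measure 114 mm over their backs; the gripper's body (76 mm by 85 mm) begins 54 mm behind the grasp point. The pads swing forward as they close: fully open they stand 13 mm farther back than shut.
Start: joints at [1.162, 0.351, 1.652, -0, 1.139, -0.085], TCP at [0.175, 0.521, 0.25] pointing down, gripper open.
Joint ranges: [-2.75, 2.75], [-0.79, 2.1], [0.01, 2.65], [-1.57, 4.71], [0.07, 3.14], [-2.87, 2.87]. Speed limits (rad/s): [2.22, 2.22, 2.79, 3.14, 3.14, 3.14].

INTERFACE

Orientations are given as a unit quaternion [x, y, z, w].
In Python, from plant import r, snapshot gives the robot as it stands.
- The arm moves only by the shell command python3 -m pendant 'ROWS' [FORCE]. ROWS is JSON, a list of rows, each an object of numbers: "ax", "ay", "az": the turn, a rotation vector about the world's x, y, z in rad; "x", "y", "z": the shift along the world's x, y, z in mm; "claw": the finger opening in mm, from 0 to 85.4. In form: [{"ax": .., "ay": .., "az": .., "x": .., "y": .., "z": .., "claw": ..}, ...]. A call has 1 to 20 rows; each row is the pose to reach, as a shift and turn from the pose commanded when the call began; what a row does not reach only later rows make up. A row lasts 1/8 s, in which the tool goes at most 62.5 mm and 10.7 degrees, less where a joint would pass 70% of its speed; a pose out of reach is approached as far as the arm can. A call with a gripper value outside its range is refused whole. The fingers move at their own pace and stop on an object; FORCE is the grip in N (left out, the last holds). Time passes only in rows, so rows that repeat a pose let the fingers close. It gives the time, the measured TCP pose, the force, the opening and the grip force at its end, in the units of the state.
- r.sense(): the state, without advancing time (a new reading comes with each control period).
- snapshot(name): name is "side" or "top"; returns a dict with "img" (400x640x3 uint8, red, green, blue), "vertical_fov" (degrees; the focal length in pixels is half the picture's height over the tangent of half this angle, whatever the lens; pixels are square), "cx", "cy" (the principal point, pixels), "world_from_camera" (4x4, takes a point from camera to world coordinates). Camera axes: x right, y down, z forward; pixel columns grow to the right and rows downward; lengths in m; the calibration is good to about 2 mm. A picture is of the moment at which its call begins. There is no depth.
- r.finish_job(): hands the job in; it is judged then, once.
The state is a dict: "time": time; "joint_pos": joint angles; "qd": joint speeds; "joint_torque": joint torques, N m; "eef_pos": TCP position; "tcp_rot": TCP orientation; "ft_force": force on the tool from outside, world axes, zero at the start; "wrist_torque": the same for the moment, N m; "gripper_width": finger opening in m; "gripper_force": force on a finger pad.
Only numpy, scipy, OpenCV 4.12 (cv2) and the standard library are available. Lean on these libraries where they do the work, as an engineer would, in place of code of your own. Each camera call takes 0.05 s, during which the arm holds its last target. There are 200 camera calls.

## Working session

There is one attempt and no reset: what is moved stays moved. The work goes in short steps, Python scripts to look and compute and a shell command to move; the robot and the scene stay as the last step left them, time stands still between calls to the robot, and variables do not carry over. Pictures are saved under pics/ and viewed, at most 10 in all, crops included, and the job is handed in when it is done.

```bash
ls; mkdir -p pics; python3 - <<'E'
from plant import r, snapshot
import cv2,pickle
d={}
for n in("side","top"):
    s=snapshot(n); d[n]=s; cv2.imwrite(f"pics/{n}0.png",s["img"][:,:,::-1]); print(n,s["vertical_fov"],s["cx"],s["cy"],s["world_from_camera"].round(4).tolist() if hasattr(s["world_from_camera"],'round') else s["world_from_camera"])
pickle.dump(d,open("s0.pkl","wb"))
print(r.sense())
E
```

```text
pics
side 54.022157871629794 324.9566323610002 200.5292450152255 [[0.9738, -0.1575, 0.1637, 0.3605], [-0.2267, -0.7223, 0.6534, -0.5633], [0.0154, -0.6734, -0.7391, 0.8284], [0.0, 0.0, 0.0, 1.0]]
top 43.612471148581484 326.87062988061797 208.3756364215441 [[0.0126, -0.9839, 0.1785, 0.308], [-0.9999, -0.0109, 0.0103, 0.069], [-0.0081, -0.1786, -0.9839, 1.1848], [0.0, 0.0, 0.0, 1.0]]
{'time': 0.1, 'joint_pos': array([ 1.16241021e+00,  3.51155942e-01,  1.65236744e+00,  2.10483777e-05,
        1.13908458e+00, -8.46214674e-02]), 'qd': array([ 0.00039178, -0.00268642,  0.00101783, -0.00064349,  0.00082578,
       -0.00012886]), 'joint_torque': array([-9.90823901e-04, -5.06839979e+01, -2.91873550e+01, -1.52636612e-04,
        2.67725321e-03,  4.97023137e-06]), 'eef_pos': array([0.17484775, 0.52117485, 0.24982392]), 'tcp_rot': array([ 1.61180534e-01,  9.86924809e-01, -4.89980008e-04, -1.33143538e-04]), 'ft_force': array([-0.64541375,  0.20310305,  0.30968115]), 'wrist_torque': array([-0.0302021 ,  0.02799938, -0.01829825]), 'gripper_force': 0.0, 'gripper_width': 0.08532398092941523}
```

View pics/side0.png

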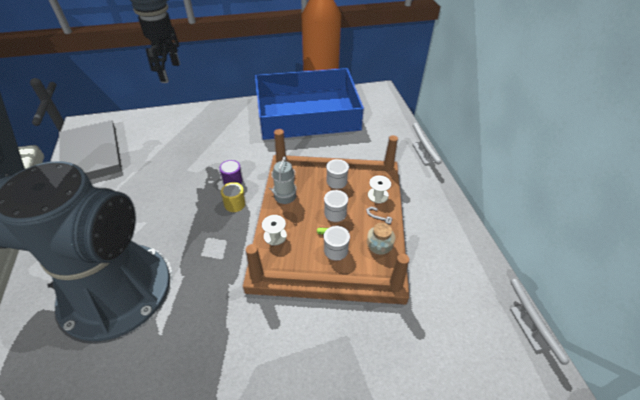

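View pics/top0.png

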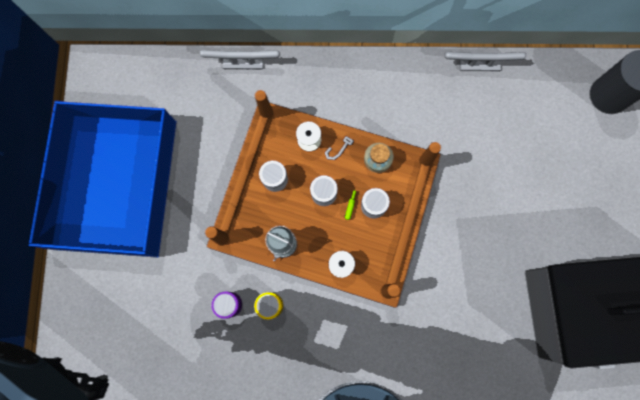

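The side view shows the tins at about (338,173), (336,206) and (336,242). The top view shows them at about (273,176), (323,190) and (375,203). Next I'll crop in for accurate points.

```bash
python3 - <<'E'
import cv2,pickle
d=pickle.load(open("s0.pkl","rb"))
for n,(x,y,w,h,k) in dict(side=(300,145,115,120,5),top=(245,110,160,115,5)).items():
    c=d[n]["img"][y:y+h,x:x+w,::-1]; c=cv2.resize(c,None,fx=k,fy=k,interpolation=cv2.INTER_CUBIC)
    for i in range(0,w,10): cv2.putText(c,str(x+i),(i*k,8),0,.3,(0,0,255)); cv2.line(c,(i*k,10),(i*k,h*k),(0,0,255) if i%50==0 else (90,90,160),1) if i%20==0 else 0
    for i in range(0,h,10): cv2.putText(c,str(y+i),(0,i*k+4),0,.3,(255,0,0)); cv2.line(c,(20,i*k),(w*k,i*k),(160,90,90),1) if i%20==0 else 0
    cv2.imwrite(f"pics/{n}c.png",c)
E
```

```text
(no output)
```

View pics/sidec.png

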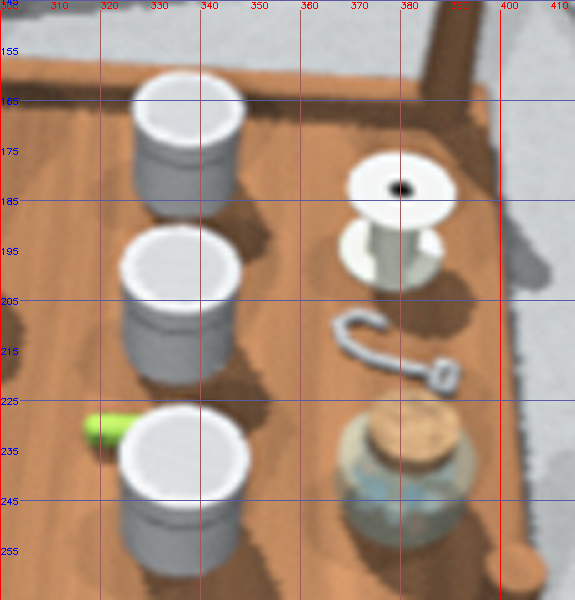

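View pics/topc.png

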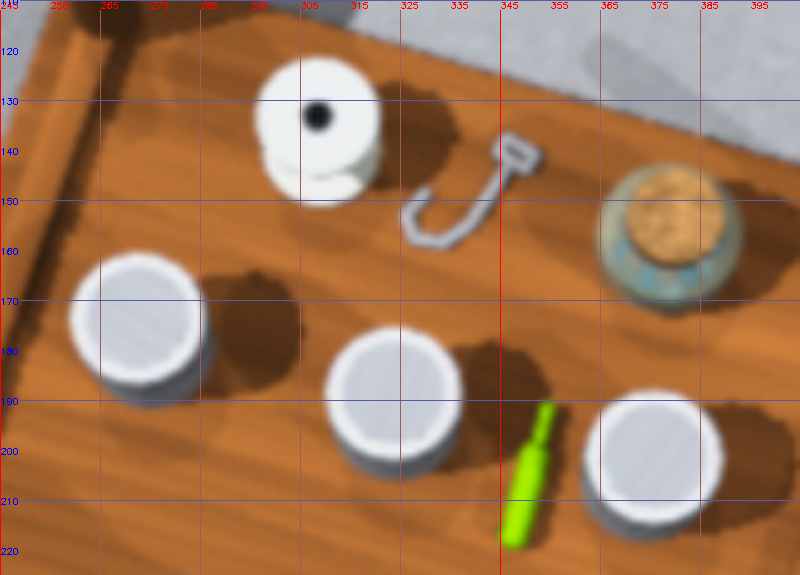

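Lid centres in the crops: side (189,109), (180.5,269.5) and (184,455.5); top (138,319), (394,393) and (653,457). The hook's end is at (440,375) in the side crop and (517,155) in the top crop. The leg tips in the top view are at about (263,97), (434,149), (213,233) and (393,290).

```bash
cat > h.py <<'E'
import numpy as np,pickle
d=pickle.load(open("s0.pkl","rb"))
def ray(n,u,v):
    s=d[n]; f=200/np.tan(np.radians(s["vertical_fov"]/2)); T=np.array(s["world_from_camera"])
    k=T[:3,:3]@[(u-s["cx"])/f,(v-s["cy"])/f,1]; return T[:3,3],k/np.linalg.norm(k)
def tri(a,b):
    (o,p),(q,w)=ray("side",*a),ray("top",*b)
    m=np.linalg.lstsq(np.c_[p,-w],q-o,rcond=None)[0]
    A,B=o+m[0]*p,q+m[1]*w; return (A+B)/2,np.linalg.norm(A-B)
def plane(n,uv,z):
    o,k=ray(n,*uv); return o+k*(z-o[2])/k[2]
E
python3 - <<'E'
from h import *
S=lambda x,y:(300+(x+.5)/5-.5,145+(y+.5)/5-.5); T=lambda x,y:(245+(x+.5)/5-.5,110+(y+.5)/5-.5)
for nm,a,b in(("L",(189,109),(138,319)),("M",(180.5,269.5),(394,393)),("R",(184,455.5),(653,457)),("hook",(440,375),(517,155)),("spoolb",(401,190),(317,116)),("jigtip",(0,0),(0,0))):
    if nm!="jigtip": print(nm,*[x.round(4) for x in tri(S(*a),T(*b))])
fl,fr,nl,nr=[plane("top",p,.145)for p in((263,97),(434,149),(213,233),(393,290))]
print(fl,fr,nl,nr,(fl+fr+nl+nr)/4)
for v in(fl-nl,fr-nr): print("yaw",np.arctan2(v[1],v[0]),np.hypot(*v[:2]))
for v in(fl-fr,nl-nr): print("yaw",np.arctan2(-v[0],v[1]),np.hypot(*v[:2]))
for nm,p in(("jig far",(547,405)),("jig near",(513,545)),("spoolb",(317,116)),("jar top",(676,217)),("jar",(670,240))): print(nm,plane("top",T(*p),.045 if "jig" in nm else .085))
print("lantern top",plane("top",(281,238),.143),"spool a",plane("top",(341,264),.085))
E
```

```text
L [0.5856 0.2045 0.0919] 0.001
M [0.5521 0.0887 0.092 ] 0.0002
R [ 0.5243 -0.027   0.0921] 0.0003
hook [0.6799 0.0326 0.0408] 0.001
spoolb [0.6838 0.1261 0.0848] 0.0001
[0.74483799 0.22381377 0.145     ] [ 0.62945226 -0.14963481  0.145     ] [0.44154151 0.31818323 0.145     ] [ 0.32809121 -0.05798929  0.145     ] [0.53598074 0.08359323 0.145     ]
yaw -0.3016508003538242 0.3176387041385731
yaw -0.29521892048688425 0.31498791220776656
yaw -0.2996689323138921 0.3908678853779233
yaw -0.29291593495483265 0.39290805712405213
jig far [0.55770174 0.0181109  0.045     ]
jig near [0.49141727 0.03360803 0.045     ]
spoolb [0.6837978  0.12604173 0.085     ]
jar top [ 0.63727733 -0.03864958  0.085     ]
jar [ 0.62638797 -0.03585196  0.085     ]
lantern top [0.43288597 0.1752193  0.143     ] spool a [0.38408521 0.04789431 0.085     ]
```

Everything agrees: the seat is at about 0.035 m, tin tops at 0.092 m, and stool yaw is about -0.297. I'll grip along the stool's y. The fingers are at about -0.324 yaw now, so they need az = +0.027. The tips will stay above the jig.

```bash
python3 -m pendant '[{"ax":0,"ay":0,"az":0.01,"x":20,"y":-15,"z":0,"claw":76},{"ax":0,"ay":0,"az":0.027,"x":55,"y":-43,"z":0,"claw":76},{"ax":0,"ay":0,"az":0.027,"x":95,"y":-73,"z":0,"claw":76},{"ax":0,"ay":0,"az":0.027,"x":135,"y":-104,"z":0,"claw":76},{"ax":0,"ay":0,"az":0.027,"x":175,"y":-135,"z":0,"claw":76},{"ax":0,"ay":0,"az":0.027,"x":215,"y":-166,"z":0,"claw":76},{"ax":0,"ay":0,"az":0.027,"x":255,"y":-196,"z":0,"claw":76},{"ax":0,"ay":0,"az":0.027,"x":295,"y":-227,"z":0,"claw":76},{"ax":0,"ay":0,"az":0.027,"x":335,"y":-258,"z":0,"claw":76},{"ax":0,"ay":0,"az":0.027,"x":370,"y":-285,"z":0,"claw":76},{"ax":0,"ay":0,"az":0.027,"x":395,"y":-304,"z":0,"claw":76},{"ax":0,"ay":0,"az":0.027,"x":411,"y":-317,"z":0,"claw":76},{"ax":0,"ay":0,"az":0.027,"x":411,"y":-317,"z":-30,"claw":76},{"ax":0,"ay":0,"az":0.027,"x":411,"y":-317,"z":-60,"claw":76},{"ax":0,"ay":0,"az":0.027,"x":411,"y":-317,"z":-90,"claw":76},{"ax":0,"ay":0,"az":0.027,"x":411,"y":-317,"z":-110,"claw":76},{"ax":0,"ay":0,"az":0.027,"x":411,"y":-317,"z":-120,"claw":76},{"ax":0,"ay":0,"az":0.027,"x":411,"y":-317,"z":-120,"claw":76}]' 45
python3 - <<'E'
from plant import r, snapshot
import cv2
s=r.sense();print(s["eef_pos"],s["tcp_rot"],s["ft_force"],s["gripper_width"])
a=cv2.resize(snapshot("side")["img"][100:280,230:430,::-1],None,fx=2,fy=2,interpolation=2);b=cv2.resize(snapshot("top")["img"][90:270,210:410,::-1],None,fx=2,fy=2,interpolation=2)
cv2.imwrite("pics/p1.png",cv2.hconcat([a,b]))
E
```

```text
time: 2.35
eef_pos: [0.5857, 0.2046, 0.13]
tcp_rot: [0.148, 0.989, -0.0, -0.0]
ft_force: [0.4, 0.9, -0.3]
gripper_width: 0.076
gripper_force: 0.0
[0.58573702 0.20455769 0.13004741] [ 1.47704749e-01  9.89031419e-01 -1.51448952e-04 -3.69787427e-04] [ 0.3757216   0.92500494 -0.30384254] 0.07600781338265436
```

View pics/p1.png

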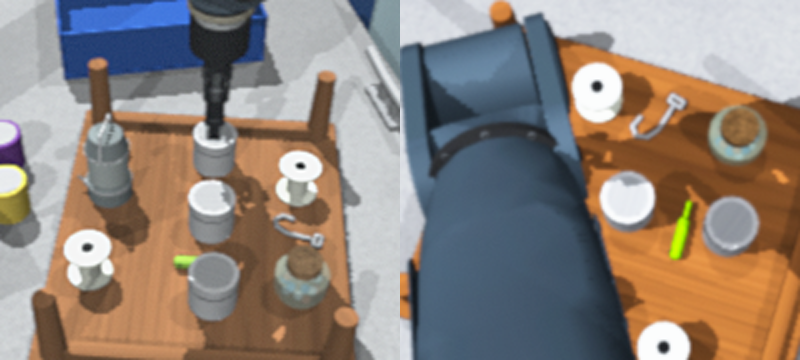

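The gripper is centred above the left tin, at about (215,132) in the side crop. Next: descend, close, lift 40 mm and hold.

```bash
python3 -m pendant '[{"ax":0,"ay":0,"az":0,"x":0,"y":0,"z":-20,"claw":76},{"ax":0,"ay":0,"az":0,"x":0,"y":0,"z":-40,"claw":76},{"ax":0,"ay":0,"az":0,"x":0,"y":0,"z":-50,"claw":76},{"ax":0,"ay":0,"az":0,"x":0,"y":0,"z":-55,"claw":76},{"ax":0,"ay":0,"az":0,"x":0,"y":0,"z":-55,"claw":70},{"ax":0,"ay":0,"az":0,"x":0,"y":0,"z":-55,"claw":64},{"ax":0,"ay":0,"az":0,"x":0,"y":0,"z":-55,"claw":50},{"ax":0,"ay":0,"az":0,"x":0,"y":0,"z":-55,"claw":50},{"ax":0,"ay":0,"az":0,"x":0,"y":0,"z":-55,"claw":50},{"ax":0,"ay":0,"az":0,"x":0,"y":0,"z":-55,"claw":50}]' 45
python3 -m pendant '[{"ax":0,"ay":0,"az":0,"x":0,"y":0,"z":6,"claw":50},{"ax":0,"ay":0,"az":0,"x":0,"y":0,"z":14,"claw":50},{"ax":0,"ay":0,"az":0,"x":0,"y":0,"z":24,"claw":50},{"ax":0,"ay":0,"az":0,"x":0,"y":0,"z":34,"claw":50},{"ax":0,"ay":0,"az":0,"x":0,"y":0,"z":40,"claw":50},{"ax":0,"ay":0,"az":0,"x":0,"y":0,"z":40,"claw":50},{"ax":0,"ay":0,"az":0,"x":0,"y":0,"z":40,"claw":50},{"ax":0,"ay":0,"az":0,"x":0,"y":0,"z":40,"claw":50},{"ax":0,"ay":0,"az":0,"x":0,"y":0,"z":40,"claw":50},{"ax":0,"ay":0,"az":0,"x":0,"y":0,"z":40,"claw":50}]'
for i in 1 2 3 4; do python3 -m pendant '[{"ax":0,"ay":0,"az":0,"x":0,"y":0,"z":0,"claw":50}]'|grep -E "ft_f|eef|gripper"; done
```

```text
time: 3.7
eef_pos: [0.5865, 0.2047, 0.0762]
tcp_rot: [0.148, 0.989, 0.0, 0.001]
ft_force: [-0.2, 0.6, 5.8]
gripper_width: 0.0591
gripper_force: 49.0
time: 4.95
eef_pos: [0.5859, 0.2044, 0.1152]
tcp_rot: [0.148, 0.989, -0.0, -0.0]
ft_force: [0.2, -0.2, -5.4]
gripper_width: 0.0587
gripper_force: 50.0
eef_pos: [0.586, 0.2044, 0.1153]
ft_force: [0.7, 0.5, -6.7]
gripper_width: 0.0593
gripper_force: 50.0
eef_pos: [0.586, 0.2044, 0.1153]
ft_force: [-0.5, -0.1, -6.8]
gripper_width: 0.0588
gripper_force: 50.0
eef_pos: [0.586, 0.2044, 0.1153]
ft_force: [0.5, -0.2, -6.6]
gripper_width: 0.0586
gripper_force: 50.0
eef_pos: [0.586, 0.2044, 0.1153]
ft_force: [-0.8, -0.3, -6.8]
gripper_width: 0.0591
gripper_force: 50.0
```

Left reads about 6.7 N, or 0.68 kg. I'll set it back gently.

```bash
python3 -m pendant '[{"ax":0,"ay":0,"az":0,"x":0,"y":0,"z":-10,"claw":50},{"ax":0,"ay":0,"az":0,"x":0,"y":0,"z":-20,"claw":50},{"ax":0,"ay":0,"az":0,"x":0,"y":0,"z":-28,"claw":50},{"ax":0,"ay":0,"az":0,"x":0,"y":0,"z":-33,"claw":50},{"ax":0,"ay":0,"az":0,"x":0,"y":0,"z":-36,"claw":50},{"ax":0,"ay":0,"az":0,"x":0,"y":0,"z":-38,"claw":50},{"ax":0,"ay":0,"az":0,"x":0,"y":0,"z":-39,"claw":50},{"ax":0,"ay":0,"az":0,"x":0,"y":0,"z":-39.5,"claw":50},{"ax":0,"ay":0,"az":0,"x":0,"y":0,"z":-39.5,"claw":50}]'
python3 -m pendant '[{"ax":0,"ay":0,"az":0,"x":0,"y":0,"z":0,"claw":62},{"ax":0,"ay":0,"az":0,"x":0,"y":0,"z":0,"claw":66},{"ax":0,"ay":0,"az":0,"x":0,"y":0,"z":0,"claw":70},{"ax":0,"ay":0,"az":0,"x":0,"y":0,"z":0,"claw":76},{"ax":0,"ay":0,"az":0,"x":0,"y":0,"z":0,"claw":76},{"ax":0,"ay":0,"az":0,"x":0,"y":0,"z":20,"claw":76},{"ax":0,"ay":0,"az":0,"x":0,"y":0,"z":45,"claw":76},{"ax":0,"ay":0,"az":0,"x":0,"y":0,"z":65,"claw":76},{"ax":0,"ay":0,"az":0,"x":0,"y":0,"z":74.5,"claw":76}]'
python3 -m pendant '[{"ax":0,"ay":0,"az":0,"x":-5,"y":-17,"z":0,"claw":76},{"ax":0,"ay":0,"az":0,"x":-14,"y":-48,"z":0,"claw":76},{"ax":0,"ay":0,"az":0,"x":-24,"y":-83,"z":0,"claw":76},{"ax":0,"ay":0,"az":0,"x":-31,"y":-106,"z":0,"claw":76},{"ax":0,"ay":0,"az":0,"x":-33.5,"y":-116,"z":0,"claw":76},{"ax":0,"ay":0,"az":0,"x":-33.5,"y":-116,"z":0,"claw":76},{"ax":0,"ay":0,"az":0,"x":-33.5,"y":-116,"z":0,"claw":76}]'
python3 - <<'E'
from plant import r, snapshot
import cv2
a=cv2.resize(snapshot("side")["img"][100:280,230:430,::-1],None,fx=2,fy=2,interpolation=2);b=cv2.resize(snapshot("top")["img"][90:270,210:410,::-1],None,fx=2,fy=2,interpolation=2)
cv2.imwrite("pics/p2.png",cv2.hconcat([a,b]))
E
```

```text
time: 6.58
eef_pos: [0.586, 0.2044, 0.0763]
tcp_rot: [0.148, 0.989, 0.0, 0.0]
ft_force: [-2.8, -2.1, -0.3]
gripper_width: 0.0587
gripper_force: 50.5
time: 7.7
eef_pos: [0.5864, 0.2045, 0.1522]
tcp_rot: [0.148, 0.989, 0.0, 0.001]
ft_force: [-0.4, 0.7, -0.7]
gripper_width: 0.0761
gripper_force: 0.0
time: 8.57
eef_pos: [0.5526, 0.0889, 0.1501]
tcp_rot: [0.148, 0.989, 0.0, -0.0]
ft_force: [0.2, -0.4, 0.9]
gripper_width: 0.076
gripper_force: 0.0
```

View pics/p2.png

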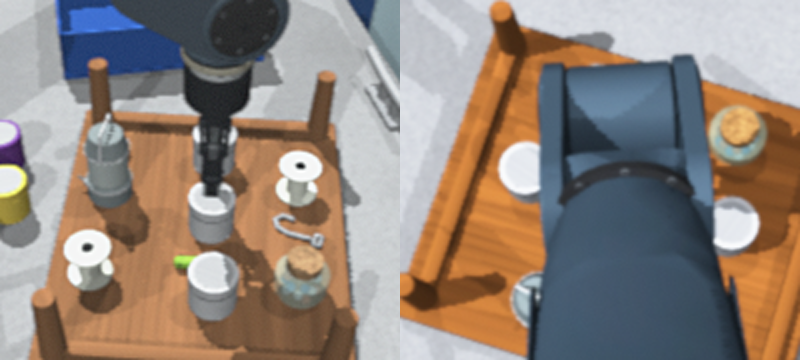

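The left tin is upright in its place, at about (215,145) in the side crop. The gripper is over the middle tin at (212,195), and the bystanders haven't moved. Now at z = 0.150, so descend 75 mm.

```bash
python3 -m pendant '[{"ax":0,"ay":0,"az":0,"x":0,"y":0,"z":-20,"claw":76},{"ax":0,"ay":0,"az":0,"x":0,"y":0,"z":-40,"claw":76},{"ax":0,"ay":0,"az":0,"x":0,"y":0,"z":-60,"claw":76},{"ax":0,"ay":0,"az":0,"x":0,"y":0,"z":-70,"claw":76},{"ax":0,"ay":0,"az":0,"x":0,"y":0,"z":-75,"claw":76},{"ax":0,"ay":0,"az":0,"x":0,"y":0,"z":-75,"claw":70},{"ax":0,"ay":0,"az":0,"x":0,"y":0,"z":-75,"claw":64},{"ax":0,"ay":0,"az":0,"x":0,"y":0,"z":-75,"claw":50},{"ax":0,"ay":0,"az":0,"x":0,"y":0,"z":-75,"claw":50},{"ax":0,"ay":0,"az":0,"x":0,"y":0,"z":-75,"claw":50},{"ax":0,"ay":0,"az":0,"x":0,"y":0,"z":-75,"claw":50}]' 45
python3 -m pendant '[{"ax":0,"ay":0,"az":0,"x":0,"y":0,"z":6,"claw":50},{"ax":0,"ay":0,"az":0,"x":0,"y":0,"z":14,"claw":50},{"ax":0,"ay":0,"az":0,"x":0,"y":0,"z":24,"claw":50},{"ax":0,"ay":0,"az":0,"x":0,"y":0,"z":34,"claw":50},{"ax":0,"ay":0,"az":0,"x":0,"y":0,"z":40,"claw":50},{"ax":0,"ay":0,"az":0,"x":0,"y":0,"z":40,"claw":50},{"ax":0,"ay":0,"az":0,"x":0,"y":0,"z":40,"claw":50},{"ax":0,"ay":0,"az":0,"x":0,"y":0,"z":40,"claw":50},{"ax":0,"ay":0,"az":0,"x":0,"y":0,"z":40,"claw":50},{"ax":0,"ay":0,"az":0,"x":0,"y":0,"z":40,"claw":50}]'
for i in 1 2 3 4; do python3 -m pendant '[{"ax":0,"ay":0,"az":0,"x":0,"y":0,"z":0,"claw":50}]'|grep -E "ft_f|eef"; done
```

```text
time: 10.05
eef_pos: [0.5529, 0.0885, 0.0762]
tcp_rot: [0.148, 0.989, 0.0, 0.001]
ft_force: [-2.3, 0.4, 6.0]
gripper_width: 0.0589
gripper_force: 48.2
time: 11.3
eef_pos: [0.5524, 0.0884, 0.1152]
tcp_rot: [0.148, 0.989, -0.0, -0.0]
ft_force: [-0.2, -0.2, -2.9]
gripper_width: 0.0587
gripper_force: 48.8
eef_pos: [0.5524, 0.0884, 0.1152]
ft_force: [0.0, -0.8, -2.3]
eef_pos: [0.5525, 0.0884, 0.1153]
ft_force: [0.3, 0.4, -2.7]
eef_pos: [0.5525, 0.0884, 0.1153]
ft_force: [0.9, -0.3, -2.2]
eef_pos: [0.5525, 0.0884, 0.1153]
ft_force: [-0.4, 0.4, -0.8]
```

Middle reads about 2.4 N, so it is light. Set it back and move to the right one.

```bash
python3 -m pendant '[{"ax":0,"ay":0,"az":0,"x":0,"y":0,"z":-10,"claw":50},{"ax":0,"ay":0,"az":0,"x":0,"y":0,"z":-20,"claw":50},{"ax":0,"ay":0,"az":0,"x":0,"y":0,"z":-28,"claw":50},{"ax":0,"ay":0,"az":0,"x":0,"y":0,"z":-33,"claw":50},{"ax":0,"ay":0,"az":0,"x":0,"y":0,"z":-36,"claw":50},{"ax":0,"ay":0,"az":0,"x":0,"y":0,"z":-38,"claw":50},{"ax":0,"ay":0,"az":0,"x":0,"y":0,"z":-39,"claw":50},{"ax":0,"ay":0,"az":0,"x":0,"y":0,"z":-39.5,"claw":50},{"ax":0,"ay":0,"az":0,"x":0,"y":0,"z":-39.5,"claw":50}]'
python3 -m pendant '[{"ax":0,"ay":0,"az":0,"x":0,"y":0,"z":0,"claw":62},{"ax":0,"ay":0,"az":0,"x":0,"y":0,"z":0,"claw":66},{"ax":0,"ay":0,"az":0,"x":0,"y":0,"z":0,"claw":70},{"ax":0,"ay":0,"az":0,"x":0,"y":0,"z":0,"claw":76},{"ax":0,"ay":0,"az":0,"x":0,"y":0,"z":0,"claw":76},{"ax":0,"ay":0,"az":0,"x":0,"y":0,"z":20,"claw":76},{"ax":0,"ay":0,"az":0,"x":0,"y":0,"z":45,"claw":76},{"ax":0,"ay":0,"az":0,"x":0,"y":0,"z":65,"claw":76},{"ax":0,"ay":0,"az":0,"x":0,"y":0,"z":74.5,"claw":76}]'
python3 -m pendant '[{"ax":0,"ay":0,"az":0,"x":-4,"y":-17,"z":0,"claw":76},{"ax":0,"ay":0,"az":0,"x":-12,"y":-48,"z":0,"claw":76},{"ax":0,"ay":0,"az":0,"x":-20,"y":-83,"z":0,"claw":76},{"ax":0,"ay":0,"az":0,"x":-26,"y":-106,"z":0,"claw":76},{"ax":0,"ay":0,"az":0,"x":-28,"y":-115.5,"z":0,"claw":76},{"ax":0,"ay":0,"az":0,"x":-28,"y":-115.5,"z":0,"claw":76},{"ax":0,"ay":0,"az":0,"x":-28,"y":-115.5,"z":0,"claw":76}]'
python3 - <<'E'
from plant import r, snapshot
import cv2
a=cv2.resize(snapshot("side")["img"][100:280,230:430,::-1],None,fx=2,fy=2,interpolation=2);b=cv2.resize(snapshot("top")["img"][90:270,210:410,::-1],None,fx=2,fy=2,interpolation=2)
cv2.imwrite("pics/p3.png",cv2.hconcat([a,b]))
E
```

```text
time: 12.92
eef_pos: [0.5525, 0.0884, 0.0762]
tcp_rot: [0.148, 0.989, 0.0, 0.0]
ft_force: [-2.8, -0.4, 3.9]
gripper_width: 0.0589
gripper_force: 49.3
time: 14.05
eef_pos: [0.5528, 0.0885, 0.1513]
tcp_rot: [0.148, 0.989, 0.0, 0.001]
ft_force: [1.4, -0.5, 0.1]
gripper_width: 0.076
gripper_force: 0.0
time: 14.92
eef_pos: [0.5245, -0.0266, 0.1501]
tcp_rot: [0.148, 0.989, 0.0, -0.0]
ft_force: [0.4, 0.4, 0.2]
gripper_width: 0.0759
gripper_force: 0.0
```

View pics/p3.png

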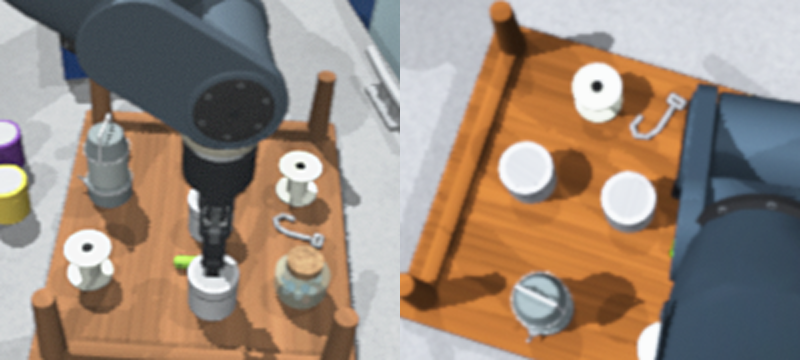

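The left and middle tins are upright in their places, at (527,170) and (628,200) in the combined picture. The gripper is over the right tin at (213,270).

```bash
python3 -m pendant '[{"ax":0,"ay":0,"az":0,"x":0,"y":0,"z":-20,"claw":76},{"ax":0,"ay":0,"az":0,"x":0,"y":0,"z":-40,"claw":76},{"ax":0,"ay":0,"az":0,"x":0,"y":0,"z":-60,"claw":76},{"ax":0,"ay":0,"az":0,"x":0,"y":0,"z":-70,"claw":76},{"ax":0,"ay":0,"az":0,"x":0,"y":0,"z":-75,"claw":76},{"ax":0,"ay":0,"az":0,"x":0,"y":0,"z":-75,"claw":70},{"ax":0,"ay":0,"az":0,"x":0,"y":0,"z":-75,"claw":64},{"ax":0,"ay":0,"az":0,"x":0,"y":0,"z":-75,"claw":50},{"ax":0,"ay":0,"az":0,"x":0,"y":0,"z":-75,"claw":50},{"ax":0,"ay":0,"az":0,"x":0,"y":0,"z":-75,"claw":50},{"ax":0,"ay":0,"az":0,"x":0,"y":0,"z":-75,"claw":50}]' 45
python3 -m pendant '[{"ax":0,"ay":0,"az":0,"x":0,"y":0,"z":6,"claw":50},{"ax":0,"ay":0,"az":0,"x":0,"y":0,"z":14,"claw":50},{"ax":0,"ay":0,"az":0,"x":0,"y":0,"z":24,"claw":50},{"ax":0,"ay":0,"az":0,"x":0,"y":0,"z":34,"claw":50},{"ax":0,"ay":0,"az":0,"x":0,"y":0,"z":40,"claw":50},{"ax":0,"ay":0,"az":0,"x":0,"y":0,"z":40,"claw":50},{"ax":0,"ay":0,"az":0,"x":0,"y":0,"z":40,"claw":50},{"ax":0,"ay":0,"az":0,"x":0,"y":0,"z":40,"claw":50},{"ax":0,"ay":0,"az":0,"x":0,"y":0,"z":40,"claw":50},{"ax":0,"ay":0,"az":0,"x":0,"y":0,"z":40,"claw":50}]'
for i in 1 2 3 4; do python3 -m pendant '[{"ax":0,"ay":0,"az":0,"x":0,"y":0,"z":0,"claw":50}]'|grep -E "ft_f|eef"; done
```

```text
time: 16.4
eef_pos: [0.5248, -0.0271, 0.0761]
tcp_rot: [0.148, 0.989, 0.0, 0.001]
ft_force: [-2.0, 1.3, 5.6]
gripper_width: 0.059
gripper_force: 47.8
time: 17.65
eef_pos: [0.5244, -0.0271, 0.1152]
tcp_rot: [0.148, 0.989, -0.0, -0.0]
ft_force: [0.2, 0.7, -3.8]
gripper_width: 0.0591
gripper_force: 49.3
eef_pos: [0.5244, -0.0271, 0.1153]
ft_force: [0.4, 1.1, -3.8]
eef_pos: [0.5245, -0.0271, 0.1153]
ft_force: [-1.3, 0.1, -3.5]
eef_pos: [0.5244, -0.0271, 0.1153]
ft_force: [0.1, -0.4, -4.1]
eef_pos: [0.5245, -0.0271, 0.1153]
ft_force: [0.2, 0.1, -3.5]
```

Right reads about 3.7 N, so the left tin is the heaviest. I'll set this one back and return to the left.

```bash
python3 -m pendant '[{"ax":0,"ay":0,"az":0,"x":0,"y":0,"z":-10,"claw":50},{"ax":0,"ay":0,"az":0,"x":0,"y":0,"z":-20,"claw":50},{"ax":0,"ay":0,"az":0,"x":0,"y":0,"z":-28,"claw":50},{"ax":0,"ay":0,"az":0,"x":0,"y":0,"z":-33,"claw":50},{"ax":0,"ay":0,"az":0,"x":0,"y":0,"z":-36,"claw":50},{"ax":0,"ay":0,"az":0,"x":0,"y":0,"z":-38,"claw":50},{"ax":0,"ay":0,"az":0,"x":0,"y":0,"z":-39,"claw":50},{"ax":0,"ay":0,"az":0,"x":0,"y":0,"z":-39.5,"claw":50},{"ax":0,"ay":0,"az":0,"x":0,"y":0,"z":-39.5,"claw":50}]'
python3 -m pendant '[{"ax":0,"ay":0,"az":0,"x":0,"y":0,"z":0,"claw":62},{"ax":0,"ay":0,"az":0,"x":0,"y":0,"z":0,"claw":66},{"ax":0,"ay":0,"az":0,"x":0,"y":0,"z":0,"claw":70},{"ax":0,"ay":0,"az":0,"x":0,"y":0,"z":0,"claw":76},{"ax":0,"ay":0,"az":0,"x":0,"y":0,"z":0,"claw":76},{"ax":0,"ay":0,"az":0,"x":0,"y":0,"z":20,"claw":76},{"ax":0,"ay":0,"az":0,"x":0,"y":0,"z":45,"claw":76},{"ax":0,"ay":0,"az":0,"x":0,"y":0,"z":65,"claw":76},{"ax":0,"ay":0,"az":0,"x":0,"y":0,"z":74.5,"claw":76}]'
python3 -m pendant '[{"ax":0,"ay":0,"az":0,"x":4,"y":15,"z":0,"claw":76},{"ax":0,"ay":0,"az":0,"x":13,"y":50,"z":0,"claw":76},{"ax":0,"ay":0,"az":0,"x":24,"y":90,"z":0,"claw":76},{"ax":0,"ay":0,"az":0,"x":35,"y":130,"z":0,"claw":76},{"ax":0,"ay":0,"az":0,"x":45,"y":170,"z":0,"claw":76},{"ax":0,"ay":0,"az":0,"x":55,"y":205,"z":0,"claw":76},{"ax":0,"ay":0,"az":0,"x":60,"y":225,"z":0,"claw":76},{"ax":0,"ay":0,"az":0,"x":61.5,"y":231.5,"z":0,"claw":76},{"ax":0,"ay":0,"az":0,"x":61.5,"y":231.5,"z":0,"claw":76},{"ax":0,"ay":0,"az":0,"x":61.5,"y":231.5,"z":0,"claw":76}]'
python3 - <<'E'
from plant import r, snapshot
import cv2
a=cv2.resize(snapshot("side")["img"][100:280,230:430,::-1],None,fx=2,fy=2,interpolation=2);b=cv2.resize(snapshot("top")["img"][90:270,210:410,::-1],None,fx=2,fy=2,interpolation=2)
cv2.imwrite("pics/p4.png",cv2.hconcat([a,b]))
E
```

```text
time: 19.27
eef_pos: [0.5245, -0.0271, 0.0761]
tcp_rot: [0.148, 0.989, -0.0, 0.0]
ft_force: [-1.9, -0.1, 1.9]
gripper_width: 0.0593
gripper_force: 49.8
time: 20.4
eef_pos: [0.5248, -0.0271, 0.1512]
tcp_rot: [0.148, 0.989, -0.0, 0.001]
ft_force: [0.2, 0.1, -0.4]
gripper_width: 0.0757
gripper_force: 0.0
time: 21.65
eef_pos: [0.5858, 0.2035, 0.1502]
tcp_rot: [0.148, 0.989, -0.0, -0.0]
ft_force: [0.7, 0.3, 0.2]
gripper_width: 0.0757
gripper_force: 0.0
```

View pics/p4.png

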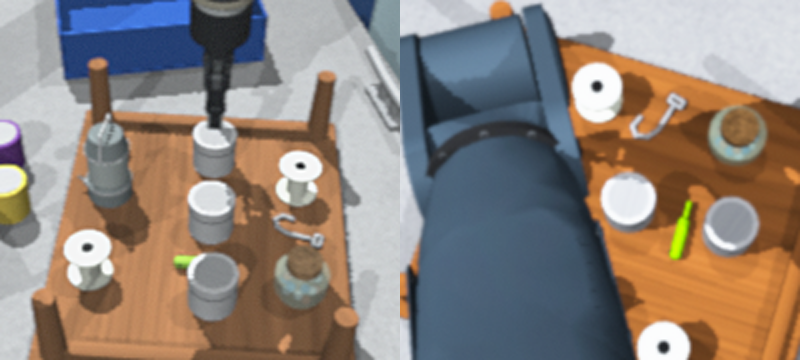

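The middle and right tins are back where they stood, at (628,200) and (731,226). The bystanders are unchanged, and the gripper is over the left tin at (215,125). Now the final grasp and a 140 mm lift.

```bash
python3 -m pendant '[{"ax":0,"ay":0,"az":0,"x":0,"y":1,"z":-20,"claw":76},{"ax":0,"ay":0,"az":0,"x":0,"y":1,"z":-40,"claw":76},{"ax":0,"ay":0,"az":0,"x":0,"y":1,"z":-60,"claw":76},{"ax":0,"ay":0,"az":0,"x":0,"y":1,"z":-70,"claw":76},{"ax":0,"ay":0,"az":0,"x":0,"y":1,"z":-75,"claw":76},{"ax":0,"ay":0,"az":0,"x":0,"y":1,"z":-75,"claw":70},{"ax":0,"ay":0,"az":0,"x":0,"y":1,"z":-75,"claw":64},{"ax":0,"ay":0,"az":0,"x":0,"y":1,"z":-75,"claw":50},{"ax":0,"ay":0,"az":0,"x":0,"y":1,"z":-75,"claw":50},{"ax":0,"ay":0,"az":0,"x":0,"y":1,"z":-75,"claw":50},{"ax":0,"ay":0,"az":0,"x":0,"y":1,"z":-75,"claw":50}]' 45
python3 -m pendant '[{"ax":0,"ay":0,"az":0,"x":0,"y":0,"z":6,"claw":50},{"ax":0,"ay":0,"az":0,"x":0,"y":0,"z":18,"claw":50},{"ax":0,"ay":0,"az":0,"x":0,"y":0,"z":34,"claw":50},{"ax":0,"ay":0,"az":0,"x":0,"y":0,"z":50,"claw":50},{"ax":0,"ay":0,"az":0,"x":0,"y":0,"z":66,"claw":50},{"ax":0,"ay":0,"az":0,"x":0,"y":0,"z":82,"claw":50},{"ax":0,"ay":0,"az":0,"x":0,"y":0,"z":98,"claw":50},{"ax":0,"ay":0,"az":0,"x":0,"y":0,"z":114,"claw":50},{"ax":0,"ay":0,"az":0,"x":0,"y":0,"z":128,"claw":50},{"ax":0,"ay":0,"az":0,"x":0,"y":0,"z":137,"claw":50},{"ax":0,"ay":0,"az":0,"x":0,"y":0,"z":140,"claw":50},{"ax":0,"ay":0,"az":0,"x":0,"y":0,"z":140,"claw":50},{"ax":0,"ay":0,"az":0,"x":0,"y":0,"z":140,"claw":50},{"ax":0,"ay":0,"az":0,"x":0,"y":0,"z":140,"claw":50},{"ax":0,"ay":0,"az":0,"x":0,"y":0,"z":140,"claw":50},{"ax":0,"ay":0,"az":0,"x":0,"y":0,"z":140,"claw":50}]'
python3 - <<'E'
from plant import r, snapshot
import cv2
a=cv2.resize(snapshot("side")["img"][50:280,230:430,::-1],None,fx=2,fy=2,interpolation=2);b=cv2.resize(snapshot("top")["img"][50:280,210:410,::-1],None,fx=2,fy=2,interpolation=2)
cv2.imwrite("pics/p5.png",cv2.hconcat([a,b]));print(r.sense()["ft_force"])
E
```

```text
time: 23.12
eef_pos: [0.5863, 0.2054, 0.0762]
tcp_rot: [0.148, 0.989, 0.0, 0.001]
ft_force: [-1.4, -2.2, 5.4]
gripper_width: 0.0591
gripper_force: 48.6
time: 25.12
eef_pos: [0.5859, 0.2054, 0.2152]
tcp_rot: [0.148, 0.989, -0.0, -0.0]
ft_force: [0.3, 0.3, -6.6]
gripper_width: 0.0588
gripper_force: 50.0
[-0.26770505  1.02740974 -7.0749253 ]
```

View pics/p5.png

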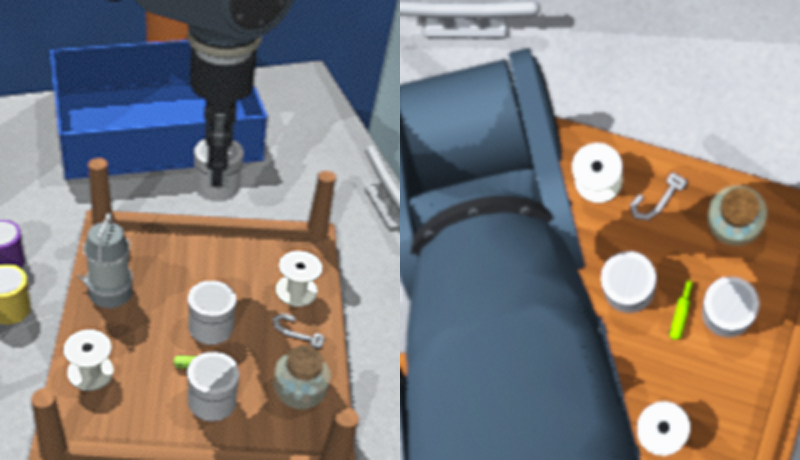

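The tin is held upright at (218,168), well above the leg tips (bottom about 0.174 m), and everything else is undisturbed.

```bash
python3 -c "
from plant import r
print(r.finish_job())"
```

```text
the job is handed in; nothing more can be done
None
```

The left tin is the heaviest at about 0.68 kg (right about 0.38 kg, middle about 0.24 kg); I handed the job in with it held upright and still, bottom about 0.174 m up, the other two tins back in place and no bystander visibly moved, though no verdict was returned.

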